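# Nudge the marble inlays into the display risers

### The arm

A 7-joint arm with a two-finger parallel gripper is mounted at the origin on the work surface. World frame = base frame: x ahead of the robot, y to its left, z up, the work surface at z = 0. Lengths are in m, angles in rad, forces in N, time in s.
With the tool pointing down it reaches from about 0.4 to 0.875 m from the base axis. Payload 19.3 kg.
Tool frame: the origin (TCP) lies on the centre line of the jaws, within the pads' length; the fingertips stand 25 mm ahead of it and the grasp point (between the pads) lies 6 mm ahead of it; z points along the fingers, y is the line along which they close (so a half turn about z gives the same grasp; the last joint's range is limited). The gripper opens to 85 mm and grips with 20 to 120 N. Pads are 22 mm wide; open, the fingers measure 114 mm over their backs; the gripper's body (76 mm by 85 mm) begins 54 mm behind the grasp point. The pads swing forward as they close: fully open they stand 13 mm farther back than shut.
Start: joints at [-1.408, 0.521, -0.036, 1.599, 0.021, 1.021, -0.113], TCP at [0.144, 0.608, 0.256] pointing down, gripper open.
Joint ranges: [-2.91, 2.91], [-0.3, 2.13], [-1.5, 1.42], [0.17, 2.43], [-1.26, 4.41], [0.16, 1.93], [-2.52, 2.52]. Speed limits (rad/s): [1.89, 1.89, 2.39, 2.39, 3.01, 3.01, 3.01].

### API

Orientations are given as a rotation vector (axis times angle).
In Python, from rig import bot, snapshot, camera_params gives the robot as it stands. The module is installed in compiled form; this text tells all that it offers.
- The arm moves only by the shell command python3 -m jog 'ROWS' [FORCE]. ROWS is text: rows parted by semicolons, each of 5 numbers parted by spaces: the opening, from -1 (shut) to 1 (fully open), then the shift along the tool's x, y, z in m, then the turn about the tool's z in rad. In form: hand dx dy dz spin; .... A call has exactly 5 rows; each row is the pose to reach, as a shift and turn from the pose commanded when the call began, along the tool's axes at that moment; what a row does not reach only later rows make up. A row lasts 1/8 s, in which the tool goes at most 62.5 mm and 10.7 degrees, less where a joint would pass 70% of its speed; a pose out of reach is approached as far as the arm can. A call with a gripper value outside its range is refused whole. The fingers move at their own pace and stop on an object; FORCE is the grip in N (left out, the last holds). Time passes only in rows, so rows that repeat a pose let the fingers close, or fill a call up. It gives the time, the measured TCP pose, the force, the opening and the grip force at its end, in the units of the state.
- bot.get_obs(): the state, without advancing time (a new reading comes with each control period).
- snapshot(name): name is "scene" or "top" or "wrist"; returns (picture, depth): 384x512x3 uint8, red, green, blue; 384x512 float32, m along the optical axis (not along the pixel's ray), 0 where there is no reading.
- camera_params(name): a dict with "fx", "fy", "cx", "cy" (pixels), "k1" (the pictures are not rectified: a ray, as slopes to the right and down, at radius r is drawn at 1 + k1 r^2 times it, then the intrinsics apply), "extrinsics" (4x4, takes a point from camera to world coordinates); the wrist camera has in their place "tool_from_camera" (4x4, takes a point from camera to tool coordinates, whose origin is the TCP and whose axes are the flange's). Camera axes: x right, y down, z forward; pixel columns grow to the right and rows downward; lengths in m; the calibration is good to about 2 mm. A picture is of the moment at which its call begins: read the wrist's pose just before it. camera_params takes no time and is no camera call.
- bot.sign_off(): hands the job in; it is judged then, once.
The state is a dict: "t": time; "joint_positions": joint angles; "qd": joint speeds; "joint_torque": joint torques, N m; "position": TCP position; "tcp_rot": TCP orientation; "force": force on the tool from outside, world axes, zero at the start; "moment": the same for the moment, N m; "opening": opening from 0.0 (shut) to 1.0 (fully open); "grip_force": force on a finger pad.
Only numpy, scipy, OpenCV 4.12 (cv2) and the standard library are available. Lean on these libraries where they do the work, as an engineer would, in place of code of your own. Each camera call takes 0.05 s, during which the arm holds its last target. There are 200 camera calls.

### The job

On the jewellery counter, each of the two round wooden display risers has a loose marble disc lying beside its recess: push each disc gently with the fingertips across the rim of its recess until it drops in and lies flat on the recess floor. Only push the discs: do not pinch or lift them. Leave the figurines and the other things on the counter as they stand.

Things in the scene. Friction and masses are not known exactly. Their poses are not given: they have to be found in the camera images.
- riser_large: large round wooden display riser, a solid disc 200 mm across and 30 mm high, fixed to the table; origin at the centre of its underside, z up. In the middle of its top is a round recess 74 mm across and 7 mm deep with vertical walls and a flat floor lined with dark felt; the rest of the top is flat. Its yaw may be anything.
- riser_large_recess (a point): centre of the floor of the large riser's recess, 23 mm above the table
- inlay_large: large loose white marble disc, 68 mm across, 10 mm thick, about 100 g (70 to 140 g); origin at the centre of its underside, z up. It starts lying on the flat top of the large riser (underside 30 mm above the table), its centre 46 to 60 mm from the recess centre, in any direction. Seated, its underside is on the recess floor and its top stands 3 mm above the riser's top.
- riser_small: small round wooden display riser, 170 mm across and 20 mm high, fixed to the table; origin at the centre of its underside, z up. In the middle of its top is a round recess 60 mm across and 7 mm deep with vertical walls and a flat floor lined with dark felt. Its yaw may be anything. The two risers stand left and right of each other; which is on the left varies.
- riser_small_recess (a point): centre of the floor of the small riser's recess, 13 mm above the table
- inlay_small: small loose white marble disc, 54 mm across, 10 mm thick, about 65 g (45 to 90 g); origin at the centre of its underside, z up. It starts lying on the flat top of the small riser (underside 20 mm above the table), its centre 40 to 51 mm from the recess centre, in any direction. Seated, its top stands 3 mm above the riser's top.
- cat_on_large: grey plaster cat figurine with a gilt crown, loose, 28 mm across and 47 mm high, standing on the large riser beyond the recess as seen from the disc, off to one side, 69 to 80 mm from the riser's centre; origin under its base; leave alone
- bear_on_small: grey plaster bear figurine with a gilt crown, loose, 25 mm across and 41 mm high, standing on the small riser beyond the recess as seen from the disc, off to one side, 56 to 67 mm from the riser's centre; origin under its base; leave alone
- figurine_near: grey plaster bear figurine, loose, 35 mm across and 58 mm high, on the table between the robot and the risers; origin under its base; leave alone
- ring_cone: linen-white cone for rings, loose, 42 mm across at its foot, 70 mm high, beyond the risers; origin under its base; leave alone
- ring_box: closed dark green-grey ring box, loose, 52 x 52 x 41 mm, at the far right; origin under its base; leave alone
- polish_jar: jar with gilt cap, loose, 48 mm across and 50 mm high, at the near right; origin under its base; leave alone
- trinket_pot: white ceramic pot with knobbed lid (one piece), loose, 60 mm across and 47 mm high, at the far left; origin under its base; leave alone
Things that resemble listed ones, but are neither listed nor needed, are in the scene too. Leave any turquoise look-alike of the inlay_large alone. Leave any white look-alike of the riser_large alone.

How it is judged:
By the outcome, as a careful person would: the job done as asked, in the order asked, and still so for the second after the job is handed in, with the robot touching nothing.
It also fails if it takes over 45 s, if anything falls off the work surface, if the arm or the gripper's body presses on something with over 40 N, if the wrist force passes 120 N, or if a joint passes its speed limit or range.

## Working session

There is one attempt and no reset: what is moved stays moved. The work goes in short steps, Python scripts to look and compute and a shell command to move; the robot and the scene stay as the last step left them, time stands still between calls to the robot, and variables do not carry over. Pictures are saved under pics/ and viewed, at most 10 in all, crops included, and the job is handed in when it is done.

```bash
mkdir -p pics
cat > h.py <<'E'
import numpy as np, cv2
from rig import bot, snapshot, camera_params
from scipy.spatial.transform import Rotation as R
def save(n,name):
    p,d=snapshot(n); cv2.imwrite(f'pics/{name}.png',p[:,:,::-1]); np.save(f'pics/{name}.npy',d); return p,d
def ray(P,u,v):
    K=np.array([[P['fx'],0,P['cx']],[0,P['fy'],P['cy']],[0,0,1.]])
    q=np.array([(u-P['cx'])/P['fx'],(v-P['cy'])/P['fy']]); s=q.copy()
    for _ in range(20): s=q/(1+P['k1']*(s@s))
    return np.array([s[0],s[1],1.])
def pt(P,u,v,z,E=None):
    E=P['extrinsics'] if E is None else E; E=np.array(E)
    r=E[:3,:3]@ray(P,u,v); o=E[:3,3]; return o+r*(z-o[2])/r[2]
def ptd(P,u,v,d,E=None):
    E=np.array(P['extrinsics'] if E is None else E); return E[:3,:3]@(ray(P,u,v)*d)+E[:3,3]
E
python3 - <<'E'
from h import *
o=bot.get_obs(); print(o['t'],o['position'],R.from_rotvec(o['tcp_rot']).as_matrix().round(3),o['opening'])
for n in('top','scene'):
    p,d=save(n,n+'0'); print(n,{k:np.round(v,3).tolist() for k,v in camera_params(n).items()})
print(camera_params('wrist'))
for n in('top','scene'):
  cv2.imwrite(f'pics/{n}0b.png',cv2.resize(cv2.imread(f'pics/{n}0.png'),(800,600),interpolation=cv2.INTER_CUBIC))
E
```

```text
0.0 [0.14417664 0.60783799 0.25571184] [[-0.973  0.231 -0.   ]
 [ 0.231  0.973 -0.001]
 [-0.    -0.001 -1.   ]] 0.9991383025569727
top {'fx': 366.389, 'fy': 366.389, 'cx': 260.236, 'cy': 189.511, 'k1': -0.095, 'extrinsics': [[0.046, -0.975, 0.216, 0.224], [-0.999, -0.044, 0.012, -0.035], [-0.002, -0.217, -0.976, 1.149], [0.0, 0.0, 0.0, 1.0]]}
scene {'fx': 429.186, 'fy': 429.186, 'cx': 247.834, 'cy': 190.379, 'k1': -0.151, 'extrinsics': [[0.15, 0.615, -0.774, 1.313], [0.989, -0.094, 0.117, -0.152], [-0.001, -0.783, -0.622, 0.732], [0.0, 0.0, 0.0, 1.0]]}
{'fx': 319.1897473039127, 'fy': 319.1897473039127, 'cx': 246.40908343887793, 'cy': 190.98543089030554, 'k1': 0.013454578490719724, 'tool_from_camera': array([[ 5.09666777e-04, -9.57160593e-01, -2.89557142e-01,
         7.39858386e-02],
       [ 9.99999291e-01,  1.76222900e-04,  1.17763560e-03,
        -4.09407663e-04],
       [-1.07615979e-03, -2.89557537e-01,  9.57160005e-01,
        -1.16367251e-01],
       [ 0.00000000e+00,  0.00000000e+00,  0.00000000e+00,
         1.00000000e+00]])}
```

View pics/top0b.png

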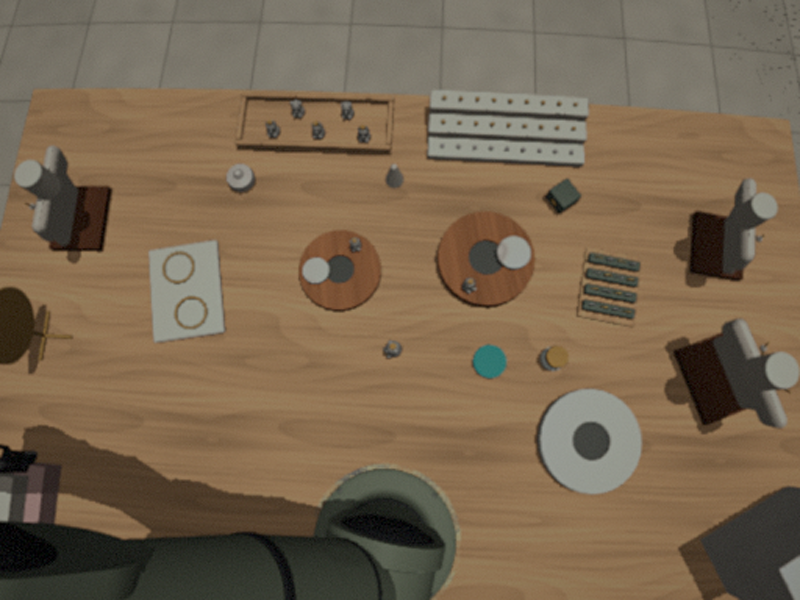

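View pics/scene0b.png

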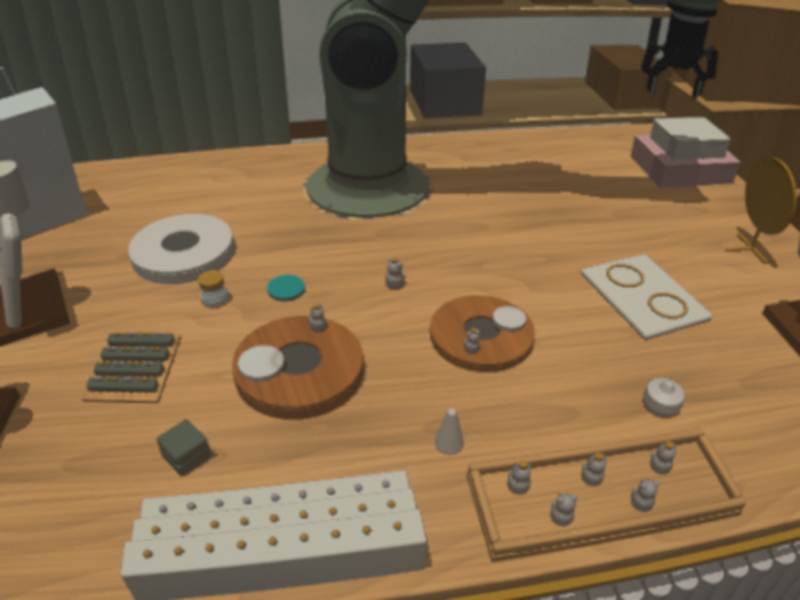

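The top view shows the large riser at (486,258), its recess at (487,257) and its disc at (514,252). The small riser is at (340,270), with its recess at (340,268) and its disc at (316,270). The cat is at (470,286) and the bear at (356,244). All of these are in the 800x600 enlargement.

Run:
```python
from h import *
P=camera_params('top'); im=cv2.imread('pics/top0.png').astype(int); d=np.load('pics/top0.npy')
hsv=cv2.cvtColor(im.astype(np.uint8),cv2.COLOR_BGR2HSV)
def blob(mask,u,v,z,name):
    n,l,s,c=cv2.connectedComponentsWithStats(mask.astype(np.uint8))
    k=l[int(v),int(u)]; m=(l==k)&(k>0)
    if k==0: print(name,'none');return
    ys,xs=np.nonzero(m); W=np.array([pt(P,x,y,z) for x,y in zip(xs,ys)])
    h=cv2.convexHull(W[:,:2].astype(np.float32)); (c,r)=cv2.minEnclosingCircle(h)
    print(name,'mean',W.mean(0).round(4),'circ',np.round(c,4),'diam',round(2*r,4),'eqd',round(2*np.sqrt(cv2.contourArea(h)/np.pi),4))
    return W
white=(hsv[...,1]<60)&(hsv[...,2]>140)
dark=(hsv[...,2]<75)
wood=(hsv[...,1]>90)
f=.64
for nm,u,v in(('L disc',514,252),('S disc',316,270)): 
    print(hsv[int(v*f),int(u*f)],ptd(P,u*f,v*f,d[int(v*f),int(u*f)]).round(4)); blob(white,u*f,v*f,.04 if nm[0]=='L' else .03,nm)
for nm,u,v in(('L rec',484,260),('S rec',342,269)): 
    print(hsv[int(v*f),int(u*f)],ptd(P,u*f,v*f,d[int(v*f),int(u*f)]).round(4)); blob(dark,u*f,v*f,.023 if nm[0]=='L' else .013,nm)
# risers from depth heights
H=np.zeros(d.shape); XY=np.zeros(d.shape+(2,))
for y in range(384):
    for x in range(512):
        w=ptd(P,x,y,d[y,x]); H[y,x]=w[2]; XY[y,x]=w[:2]
np.savez('pics/h.npz',H=H,XY=XY)
for nm,u,v,z,r in(('L',486,258,.03,.1),('S',340,270,.02,.085)):
    c=pt(P,u*f,v*f,z)[:2]
    for _ in range(20):
        m=(np.hypot(*(XY-c).transpose(2,0,1))<r+.02)&(H>z*.6)&(H<z+.015)
        ys,xs=np.nonzero(m); h=cv2.convexHull(XY[m].astype(np.float32)); c,rr=cv2.minEnclosingCircle(h)
    print('riser',nm,np.round(c,4),2*rr,'med h',np.median(H[m]),'eqd',2*np.sqrt(cv2.contourArea(h)/np.pi))
    m=(np.hypot(*(XY-c).transpose(2,0,1))<r)&(H>z+.022); print(' fig',XY[m].mean(0).round(4),H[m].max(),m.sum())
for nm,u,v in (('near',392,349),('cone',395,177)): print(nm,pt(P,u*f,v*f,.03).round(3))
crop=cv2.imread('pics/top0.png')[135:205,185:350]; cv2.imwrite('pics/c1.png',cv2.resize(crop,(792,336),interpolation=cv2.INTER_CUBIC))
```

```text
[ 47  11 157] [ 0.5732 -0.2357  0.0343]
L disc mean [ 0.573  -0.2344  0.04  ] circ [ 0.5735 -0.2345] diam 0.0651 eqd 0.062
[ 30  15 152] [0.5189 0.165  0.0277]
S disc mean [0.5197 0.1667 0.03  ] circ [0.52   0.1666] diam 0.0519 eqd 0.0495
[50 23 67] [ 0.5558 -0.1757  0.0262]
L rec mean [ 0.5638 -0.1773  0.023 ] circ [ 0.5643 -0.1826] diam 0.0749 eqd 0.067
[45 16 65] [0.5269 0.114  0.0143]
S rec mean [0.5288 0.1187 0.013 ] circ [0.5287 0.1204] diam 0.0568 eqd 0.053
riser L [ 0.5625 -0.1795] 0.20035375654697418 med h 0.029486045355951118 eqd 0.19734206873673787
 fig [ 0.4959 -0.143 ] 0.07764202700926459 42
riser S [0.5271 0.1194] 0.17109404504299164 med h 0.01962471643127761 eqd 0.16885728638865916
 fig [0.574  0.0879] 0.05984324816667308 30
near [0.365 0.002 0.03 ]
cone [0.728 0.015 0.03 ]
```

View pics/c1.png

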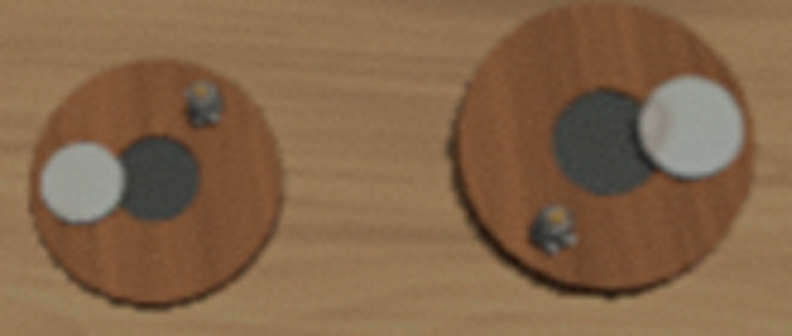

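```bash
cat >> h.py <<'E'
def go(x,y,z,ang):
    o=bot.get_obs(); M=R.from_rotvec(o['tcp_rot']).as_matrix()
    t=M.T@(np.array([x,y,z])-o['position']); a=np.arctan2(M[1,0],M[0,0])
    print('t',round(o['t'],2),'pos',o['position'].round(4),'F',o['force'].round(1),'shift',t.round(4),'spin',round(float((a-np.radians(ang)+np.pi)%(2*np.pi)-np.pi),4),'open',round(o['opening'],3))
E
python3 -m jog '-0.1 -0.05 -0.035 0 0.18; -0.1 -0.1 -0.07 0 0.36; -0.1 -0.15 -0.1 0 0.54; -0.1 -0.2 -0.135 0 0.72; -0.1 -0.25 -0.17 0 0.9'
python3 -c "
from h import *
go(.5144,.2041,.2,98.6)"
```

```text
t: 0.72
position: [0.3492, 0.3834, 0.2563]
tcp_rot: [-1.693, -2.646, -0.0]
force: [1.0, 1.0, -0.2]
opening: 0.448
grip_force: 0.0
t 0.72 pos [0.3492 0.3834 0.2563] F [ 1.   1.  -0.2] shift [-0.232   0.0749  0.0563] spin 0.2821 open 0.448
```

```bash
python3 -m jog '-0.1 -0.055 0.018 0.01 0.1; -0.1 -0.11 0.036 0.02 0.2; -0.1 -0.17 0.055 0.035 0.282; -0.1 -0.232 0.075 0.056 0.282; -0.1 -0.232 0.075 0.056 0.282'
python3 - <<'E'
from h import *
go(.5144,.2041,.2,98.6)
o=bot.get_obs(); p,d=save('wrist','w1'); P=camera_params('wrist')
T=np.eye(4);T[:3,:3]=R.from_rotvec(o['tcp_rot']).as_matrix();T[:3,3]=o['position'];E=T@P['tool_from_camera'];np.save('pics/E1.npy',E)
cv2.imwrite('pics/w1b.png',cv2.resize(p[:,:,::-1],(800,600)))
E
```

```text
t: 1.35
position: [0.5162, 0.2026, 0.199]
tcp_rot: [2.048, 2.381, -0.004]
force: [0.0, 0.8, -0.2]
opening: 0.447
grip_force: 0.0
t 1.35 pos [0.5162 0.2026 0.199 ] F [ 0.   0.8 -0.2] shift [ 0.0018 -0.0016 -0.001 ] spin 0.0004 open 0.447
```

View pics/w1b.png

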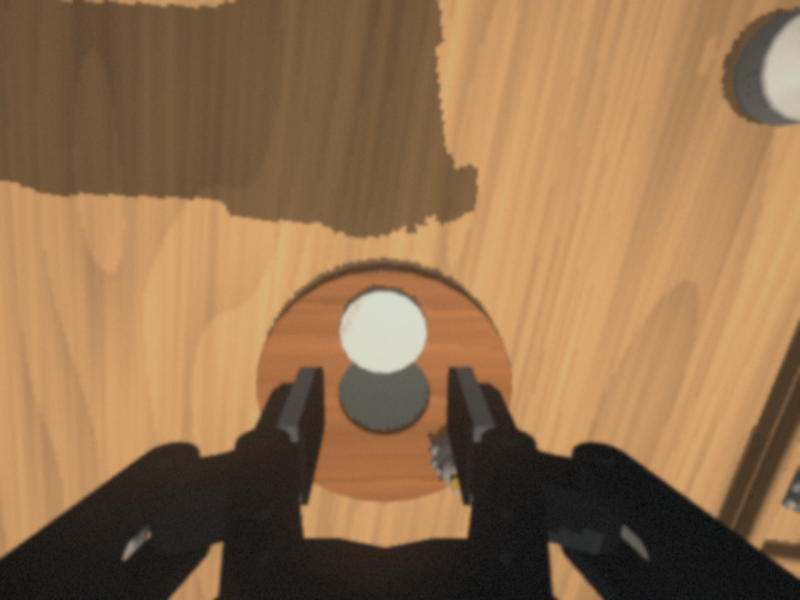

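The wrist view shows the disc at (384,330) and the recess just below it at (384,392). The bear is at (450,465), and the fingertips are at (311,370) and (460,370).

Run:
```python
from h import *
P=camera_params('wrist');E=np.load('pics/E1.npy');im=cv2.imread('pics/w1.png');d=np.load('pics/w1.npy')
hsv=cv2.cvtColor(im,cv2.COLOR_BGR2HSV)
m=((hsv[...,1]<60)&(hsv[...,2]>150)).astype(np.uint8)
n,l,s,c=cv2.connectedComponentsWithStats(m);k=l[211,246];ys,xs=np.nonzero(l==k)
W=np.array([pt(P,x,y,.03,E)[:2] for x,y in zip(xs,ys)],np.float32);h=cv2.convexHull(W)
print('disc',cv2.minEnclosingCircle(h),2*np.sqrt(cv2.contourArea(h)/np.pi),W.mean(0), ptd(P,246,211,d[211,246],E))
for u,v in((340,393),(428,393),(384,433)): print('recess rim pts',pt(P,u*.64,v*.64,.02,E).round(4))
pts=np.array([pt(P,u*.64,v*.64,.02,E)[:2] for u,v in((384,268),(258,375),(511,375),(345,495),(290,308),(478,308))])
from scipy.optimize import least_squares
print('riser',least_squares(lambda q:np.hypot(*(pts-q[:2]).T)-q[2],[.527,.12,.085]).x)
Tc=P['tool_from_camera']
for u,v in((312,372),(318,372),(455,372),(460,372),(465,372)):
    dd=d[int(v*.64),int(u*.64)]; print('tip',u,dd,ptd(P,u*.64,v*.64,dd,Tc).round(4))
```

```text
disc ((0.5196893215179443, 0.16798117756843567), 0.027001408860087395) 0.05276487798533481 [0.51949215 0.16861703] [0.5204857  0.16950956 0.02863984]
recess rim pts [0.4988 0.1182 0.02  ]
recess rim pts [0.5559 0.1269 0.02  ]
recess rim pts [0.5318 0.093  0.02  ]
riser [0.52755691 0.12237741 0.0833347 ]
tip 312 0.14565203 [ 0.0109 -0.0216  0.0169]
tip 318 0.146285 [ 0.0106 -0.0199  0.0175]
tip 455 0.1467771 [0.0104 0.0203 0.0179]
tip 460 0.1465599 [0.0105 0.0218 0.0177]
tip 465 0.14728878 [0.0102 0.0234 0.0184]
```

```bash
python3 -m jog '-0.1 0.003 -0.0015 0.04 0; -0.1 0.003 -0.0015 0.08 0; -0.1 0.003 -0.0015 0.12 0; -0.1 0.003 -0.0015 0.146 0; -0.1 0.003 -0.0015 0.149 0'
python3 -m jog '-0.1 0 0 0.002 0; -0.1 0 0 0.004 0; -0.1 0 0 0.006 0; -0.1 0 0 0.008 0; -0.1 0 0 0.008 0'
```

```text
t: 2.02
position: [0.5113, 0.2102, 0.0502]
tcp_rot: [-2.039, -2.388, 0.003]
force: [-0.3, -0.4, 0.5]
opening: 0.45
grip_force: 0.0
t: 2.65
position: [0.5128, 0.2096, 0.0436]
tcp_rot: [2.042, 2.388, 0.001]
force: [-1.3, -0.1, 5.2]
opening: 0.449
grip_force: 2.6
```

```bash
python3 -m jog '-0.1 0 0 -0.005 0; -0.1 0 0 -0.005 0; -0.1 -0.003 0 -0.005 0; -0.1 -0.006 0 -0.005 0; -0.1 -0.009 0 -0.005 0'
python3 -m jog '-0.1 -0.003 0 0 0; -0.1 -0.006 0 0 0; -0.1 -0.009 0 0 0; -0.1 -0.012 0 0 0; -0.1 -0.015 0 0 0'
python3 - <<'E'
from h import *
go(.5273,.121,.047,98.6)
p,d=save('wrist','w2');cv2.imwrite('pics/w2b.png',cv2.resize(p[100:384,100:400,::-1],(634,600)))
E
```

```text
t: 3.28
position: [0.514, 0.2002, 0.0482]
tcp_rot: [2.042, 2.388, -0.0]
force: [0.6, 0.4, -0.5]
opening: 0.448
grip_force: 0.0
t: 3.9
position: [0.5163, 0.1856, 0.0483]
tcp_rot: [-2.042, -2.388, 0.0]
force: [-0.2, 1.5, -0.3]
opening: 0.449
grip_force: 0.2
t 3.9 pos [0.5163 0.1856 0.0483] F [-0.2  1.5 -0.3] shift [-0.0655  0.0008  0.0013] spin 0.0059 open 0.449
```

View pics/w2b.png

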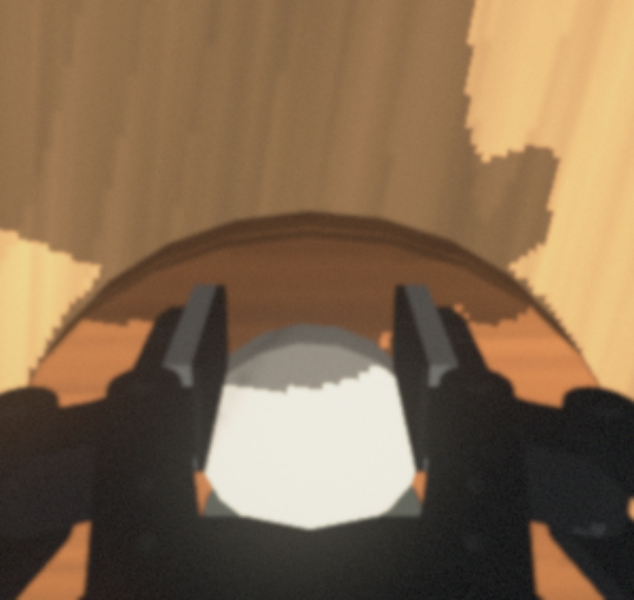

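The disc's trailing edge is cradled between the two fingertips at about (310,330), with light contact (1.5 N). I'm continuing the push.

```bash
python3 -m jog '-0.1 -0.003 0 0.001 0; -0.1 -0.006 0 0.001 0; -0.1 -0.009 0 0.001 0; -0.1 -0.012 0 0.001 0; -0.1 -0.015 0 0.001 0'
python3 -m jog '-0.1 -0.003 0 0 0; -0.1 -0.006 0 0 0; -0.1 -0.009 0 0 0; -0.1 -0.012 0 0 0; -0.1 -0.015 0 0 0'
python3 - <<'E'
from h import *
go(.5273,.121,.047,98.6)
p,d=save('top','t2');c=p[125:210,180:300,::-1];p,d=save('wrist','w3')
cv2.imwrite('pics/w3b.png',np.hstack([cv2.resize(p[100:384,100:400,::-1],(400,400)),cv2.resize(c,(400,400))]))
E
```

```text
t: 4.58
position: [0.5187, 0.1707, 0.0473]
tcp_rot: [2.042, 2.388, -0.0]
force: [0.0, 0.5, 0.4]
opening: 0.448
grip_force: 0.4
t: 5.2
position: [0.521, 0.1559, 0.0473]
tcp_rot: [2.042, 2.388, -0.0]
force: [-0.5, -0.5, -0.9]
opening: 0.449
grip_force: 0.1
t 5.2 pos [0.521  0.1559 0.0473] F [-0.5 -0.5 -0.9] shift [-0.0354  0.0008  0.0003] spin 0.0058 open 0.449
```

View pics/w3b.png

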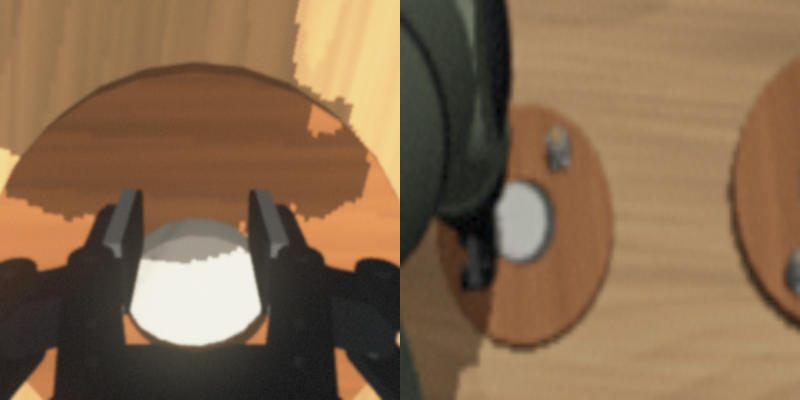

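The disc seems to have dropped in: a dark gap ring shows around it at (525,222) in the right half. I'm backing off and rising to check.

```bash
python3 -m jog '-0.1 0.01 0 0 0; -0.1 0.02 0 0 0; -0.1 0.02 0 -0.04 0; -0.1 0.03 0 -0.1 0; -0.1 0.03 0 -0.15 0'
python3 - <<'E'
from h import *
o=bot.get_obs(); go(.5273,.121,.2,98.6)
P=camera_params('wrist');p,d=save('wrist','w4')
T=np.eye(4);T[:3,:3]=R.from_rotvec(o['tcp_rot']).as_matrix();T[:3,3]=o['position'];E=T@P['tool_from_camera']
XYZ=np.array([[ptd(P,x,y,d[y,x],E) for x in range(512)] for y in range(384)])
hsv=cv2.cvtColor(p,cv2.COLOR_RGB2HSV);m=((hsv[...,1]<60)&(hsv[...,2]>130)&(np.hypot(XYZ[...,0]-.527,XYZ[...,1]-.121)<.06)&(XYZ[...,2]<.035))
m=cv2.erode(m.astype(np.uint8),np.ones((3,3)))>0
Q=XYZ[m];print(len(Q),Q.mean(0));A=np.c_[Q[:,:2]-Q[:,:2].mean(0),np.ones(len(Q))];print('plane',np.linalg.lstsq(A,Q[:,2],rcond=None)[0])
r=np.hypot(XYZ[...,0]-.527,XYZ[...,1]-.121);w=(r>.045)&(r<.075)&(abs(XYZ[...,2]-.02)<.008);print('riser top',np.median(XYZ[w][:,2]))
cv2.imwrite('pics/w4b.png',cv2.resize(p[:,:,::-1],(640,480)))
E
```

```text
t: 5.92
position: [0.5159, 0.1874, 0.1993]
tcp_rot: [-2.039, -2.389, -0.001]
force: [-0.5, 0.3, 0.3]
opening: 0.452
grip_force: 0.0
t 5.92 pos [0.5159 0.1874 0.1993] F [-0.5  0.3  0.3] shift [-0.0674  0.0008 -0.0007] spin 0.0076 open 0.452
1708 [0.52566    0.12670669 0.02629268]
plane [-0.06246986  0.1537719   0.02629268]
riser top 0.018612376283592358
```

View pics/w4b.png

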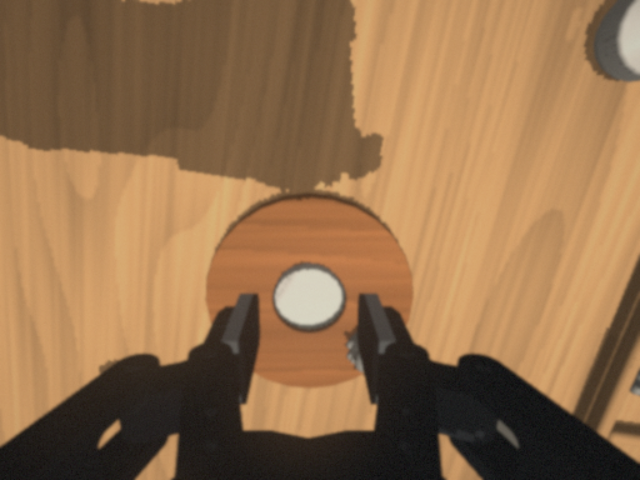

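The disc is only half in. It is tilted about 9° with its trailing edge still on the rim, and its centre is about 6 mm short. I'm pushing it on a little.

```bash
python3 -m jog '-0.1 0 0 0.06 0; -0.1 0 0 0.11 0; -0.1 0 0 0.145 0; -0.1 0 0 0.152 0; -0.1 -0.01 0 0.152 0'
python3 -m jog '-0.1 -0.01 0 0 0; -0.1 -0.018 0 0 0; -0.1 -0.021 0 0 0; -0.1 -0.023 0 0 0; -0.1 -0.025 0 0 0'
python3 -m jog '-0.1 -0.001 0 0 0; -0.1 -0.0015 0 0 0; -0.1 -0.002 0 0 0; -0.1 -0.0025 0 0 0; -0.1 -0.003 0 0 0'
cat >> h.py <<'E'
def chk(c,zt,name):
    o=bot.get_obs();P=camera_params('wrist');p,d=save('wrist',name)
    T=np.eye(4);T[:3,:3]=R.from_rotvec(o['tcp_rot']).as_matrix();T[:3,3]=o['position'];E=T@P['tool_from_camera']
    XYZ=np.array([[ptd(P,x,y,d[y,x],E) for x in range(512)] for y in range(384)])
    r=np.hypot(XYZ[...,0]-c[0],XYZ[...,1]-c[1])
    hsv=cv2.cvtColor(p,cv2.COLOR_RGB2HSV);m=((hsv[...,1]<60)&(hsv[...,2]>130)&(r<.09)&(XYZ[...,2]<zt+.02)).astype(np.uint8)
    n,l,s,_=cv2.connectedComponentsWithStats(m);m=(l==1+np.argmax(s[1:,4])).astype(np.uint8)
    Q=XYZ[cv2.erode(m,np.ones((3,3)))>0];mu=Q[:,:2].mean(0);A=np.c_[Q[:,:2]-mu,np.ones(len(Q))]
    w=(r>.045)&(r<.075)&(abs(XYZ[...,2]-zt)<.008);top=np.median(XYZ[w][:,2])
    h=cv2.convexHull(XYZ[m>0][:,:2].astype(np.float32))
    pl=np.linalg.lstsq(A,Q[:,2],rcond=None)[0]
    print('disc n',len(Q),'mean',mu.round(4),'circle',np.round(cv2.minEnclosingCircle(h)[0],4),'slope',pl[:2].round(3),'above top',round(pl[2]-top,4),'riser top',round(top,4))
    cv2.imwrite(f'pics/{name}b.png',cv2.resize(p[:,:,::-1],(640,480)))
E
python3 -c "
from h import *
go(.5273,.121,.047,98.6); chk((.527,.121),.02,'w5')"
```

```text
t: 6.6
position: [0.5178, 0.177, 0.0458]
tcp_rot: [-2.04, -2.389, -0.0]
force: [-0.8, -0.9, -0.1]
opening: 0.455
grip_force: 0.0
t: 7.22
position: [0.5218, 0.1513, 0.0453]
tcp_rot: [-2.041, -2.388, -0.0]
force: [0.2, 0.0, 0.5]
opening: 0.448
grip_force: 0.0
t: 7.85
position: [0.5222, 0.1482, 0.0453]
tcp_rot: [-2.042, -2.388, 0.0]
force: [0.2, -0.1, 0.8]
opening: 0.452
grip_force: 0.2
t 7.85 pos [0.5222 0.1482 0.0453] F [ 0.2 -0.1  0.8] shift [-0.0277  0.0008 -0.0017] spin 0.0059 open 0.452
disc n 6271 mean [0.5262 0.1218] circle [0.5275 0.1188] slope [0.    0.003] above top 0.003 riser top 0.0187
```

The small disc is flat and sits 3 mm above the riser top, so it is seated. Next is the large riser.

```bash
python3 -m jog '-0.1 0.01 0 0 0; -0.1 0.02 0 0 0; -0.1 0.02 0 -0.05 0; -0.1 0.02 0 -0.11 0; -0.1 0.02 0 -0.165 0'
python3 -c "
from h import *
chk((.527,.121),.02,'w6');go(.583,-.282,.21,101.3)"
```

```text
t: 8.52
position: [0.5188, 0.1688, 0.2123]
tcp_rot: [-2.041, -2.389, -0.0]
force: [1.0, -0.1, -0.3]
opening: 0.453
grip_force: 0.0
disc n 1786 mean [0.5261 0.1219] circle [0.5271 0.119 ] slope [-0.003  0.002] above top 0.0029 riser top 0.0186
t 8.57 pos [0.5211 0.1691 0.2186] F [4.7 1.1 9.6] shift [-0.4553 -0.009   0.0075] spin -0.0414 open 0.446
```

```bash
python3 -m jog '-0.1 -0.05 0 0 0; -0.1 -0.1 0 0 0; -0.1 -0.15 0 0 0; -0.1 -0.2 0 0 0; -0.1 -0.25 0 0 0'
python3 -m jog '-0.1 -0.05 0 0 0; -0.1 -0.1 0 0 0; -0.1 -0.15 -0.004 0 -0.02; -0.1 -0.205 -0.009 0 -0.045; -0.1 -0.205 -0.009 0 -0.045'
python3 - <<'E'
from h import *
go(.583,-.282,.2,101.3); chk((.567,-.20),.03,'w7')
E
```

```text
t: 9.2
position: [0.5583, -0.0796, 0.2103]
tcp_rot: [2.04, 2.389, 0.001]
force: [0.7, 1.2, 0.1]
opening: 0.448
grip_force: 0.0
t: 9.82
position: [0.5801, -0.287, 0.2101]
tcp_rot: [1.992, 2.428, -0.003]
force: [-0.1, -0.2, 0.3]
opening: 0.449
grip_force: 0.0
t 9.82 pos [ 0.5801 -0.287   0.2101] F [-0.1 -0.2  0.3] shift [0.0043 0.0039 0.0101] spin -0.0008 open 0.449
disc n 3049 mean [ 0.5733 -0.2385] circle [ 0.5738 -0.2332] slope [-0.     0.001] above top 0.0099 riser top 0.0287
```

View pics/w7b.png

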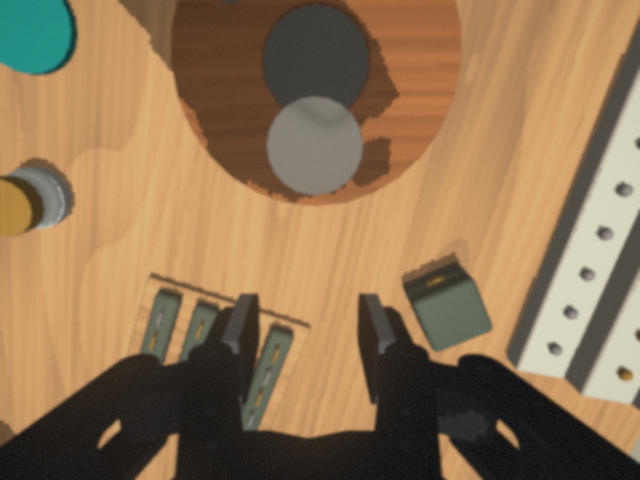

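The disc is at (315,145) and the recess at (316,60). The ring box's nearest corner is at (405,285).

Run:
```python
from h import *
o=bot.get_obs();P=camera_params('wrist')
T=np.eye(4);T[:3,:3]=R.from_rotvec(o['tcp_rot']).as_matrix();T[:3,3]=o['position'];E=T@P['tool_from_camera']
from scipy.optimize import least_squares
def fit(pts,z,r):
    q=np.array([pt(P,u*.8,v*.8,z,E)[:2] for u,v in pts]);s=least_squares(lambda a:np.hypot(*(q-a[:2]).T)-a[2],[.57,-.2,r]).x
    print(s.round(4));return s[:2]
d=fit([(267,145),(363,145),(315,96),(315,194)],.04,.034)
c=fit([(262,60),(370,60),(318,3),(280,97),(352,100)],.03,.037)
c2=fit([(172,60),(461,60),(315,206),(205,145),(430,145)],.03,.1)
print('box corner',pt(P,405*.8,285*.8,.041,E))
Ti=np.linalg.inv(T)
for n,a,z in(('disc',d,.03),('rec',c,.03),('riser',c2,.03)): print(n,(Ti@[*a,z,1])[:3].round(4))
w=c2-d; print('ang',np.degrees(np.arctan2(w[1],w[0])),np.hypot(*w))
print((Ti@[*pt(P,405*.8,285*.8,.041,E),1])[:3].round(4))
```

```text
[ 0.5744 -0.2299  0.0335]
[ 0.5641 -0.1744  0.0356]
[ 0.5649 -0.1764  0.0981]
box corner [ 0.66369695 -0.3183199   0.041     ]
disc [0.0545 0.0047 0.1799]
rec [0.1109 0.0056 0.1799]
riser [0.1088 0.006  0.1799]
ang 100.02027354070475 0.0543560051060503
[-0.0498  0.0748  0.1688]
```

```bash
python3 -m jog '-0.1 0 0.005 0.04 0; -0.1 0 0.005 0.08 0; -0.1 0 0.005 0.12 0; -0.1 0 0.005 0.147 0; -0.1 0 0.005 0.153 0'
python3 -m jog '-0.1 0.003 0 0 0; -0.1 0.006 0 0 0; -0.1 0.009 0 0 0; -0.1 0.012 0 0 0; -0.1 0.015 0 0 0'
python3 -c "
from h import *
go(.564,-.177,.0563,101.3)"
```

```text
t: 10.5
position: [0.5856, -0.2798, 0.0558]
tcp_rot: [-1.984, -2.433, 0.0]
force: [-0.5, 0.1, 0.7]
opening: 0.449
grip_force: 0.0
t: 11.12
position: [0.5828, -0.2671, 0.0576]
tcp_rot: [1.987, 2.433, -0.0]
force: [-0.8, -0.6, 0.9]
opening: 0.448
grip_force: 0.5
t 11.12 pos [ 0.5828 -0.2671  0.0576] F [-0.8 -0.6  0.9] shift [ 0.0921 -0.0005  0.0012] spin 0.0037 open 0.448
```

```bash
for i in 1; do :; done
python3 -m jog '-0.1 0.003 0 0 0; -0.1 0.006 0 0 0; -0.1 0.009 0 0 0; -0.1 0.012 0 0 0; -0.1 0.015 0 0 0'
python3 -m jog '-0.1 0.003 0 0.001 0; -0.1 0.006 0 0.001 0; -0.1 0.009 0 0.001 0; -0.1 0.012 0 0.001 0; -0.1 0.015 0 0.001 0'
python3 -c "
from h import *
go(.564,-.177,.0563,101.3);chk((.564,-.18),.03,'w8')"
```

```text
t: 11.75
position: [0.5798, -0.2523, 0.0573]
tcp_rot: [1.987, 2.433, -0.0]
force: [0.0, -1.1, 0.7]
opening: 0.45
grip_force: 0.6
t: 12.38
position: [0.5768, -0.2376, 0.0563]
tcp_rot: [-1.987, -2.433, 0.0]
force: [1.1, -0.9, 0.5]
opening: 0.451
grip_force: 0.6
t 12.38 pos [ 0.5768 -0.2376  0.0563] F [ 1.1 -0.9  0.5] shift [ 0.0619 -0.0004 -0.    ] spin 0.0037 open 0.451
disc n 17081 mean [ 0.5685 -0.1981] circle [ 0.569  -0.2013] slope [ 0.001 -0.   ] above top 0.0099 riser top 0.0288
```

View pics/w8b.png

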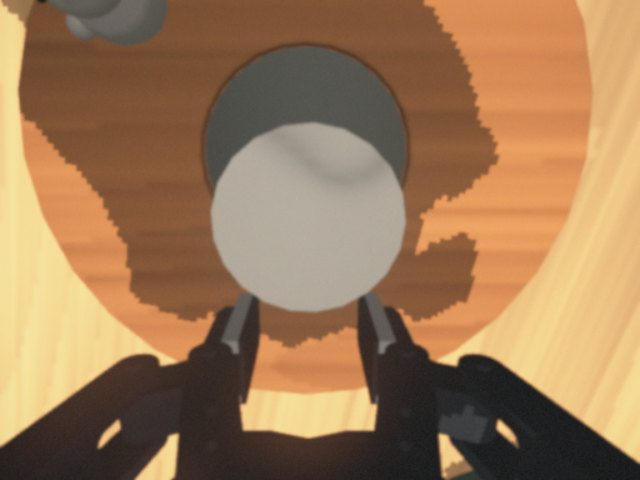

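The disc is cradled at (308,215) and lined up with the recess at (306,145). There is about 23 mm left to push.

```bash
python3 -m jog '-0.1 0.003 0 0 0; -0.1 0.006 0 0 0; -0.1 0.009 0 0 0; -0.1 0.012 0 0 0; -0.1 0.015 0 0 0'
python3 -m jog '-0.1 0.0015 0 0 0; -0.1 0.003 0 0 0; -0.1 0.0045 0 0 0; -0.1 0.006 0 0 0; -0.1 0.0065 0 0 0'
python3 -c "
from h import *
go(.564,-.177,.0563,101.3);chk((.564,-.18),.03,'w9')"
```

```text
t: 13.05
position: [0.5737, -0.2228, 0.0563]
tcp_rot: [-1.987, -2.433, -0.0]
force: [-0.2, -1.0, -0.2]
opening: 0.455
grip_force: 0.2
t: 13.68
position: [0.5725, -0.2166, 0.0563]
tcp_rot: [-1.987, -2.433, -0.0]
force: [0.4, -0.2, -0.3]
opening: 0.451
grip_force: 0.0
t 13.68 pos [ 0.5725 -0.2166  0.0563] F [ 0.4 -0.2 -0.3] shift [ 0.0405 -0.0005  0.    ] spin 0.0038 open 0.451
disc n 15483 mean [ 0.5645 -0.1791] circle [ 0.5652 -0.1832] slope [0.    0.001] above top 0.0029 riser top 0.0288
```

The large disc is flat and sits 2.9 mm above the riser top, so it is seated too. I'm retreating and checking both.

```bash
python3 -m jog '-0.1 -0.01 0 0 0; -0.1 -0.025 0 0 0; -0.1 -0.03 0 -0.05 0; -0.1 -0.05 0 -0.1 0; -0.1 -0.08 0 -0.16 0'
python3 -m jog '-0.1 -0.02 0 0 0; -0.1 -0.04 0 0 0; -0.1 -0.04 0 0 0; -0.1 -0.04 0 0 0; -0.1 -0.04 0 0 0'
python3 - <<'E'
from h import *
go(.564,-.177,.2,101.3);chk((.564,-.18),.03,'wa')
a,_=save('top','t3');b,_=save('scene','s3')
cv2.imwrite('pics/f.png',np.hstack([cv2.resize(a[90:240,130:400,::-1],(400,300)),cv2.resize(b[150:310,130:400,::-1],(400,300))]))
E
```

```text
t: 14.35
position: [0.5879, -0.2944, 0.2138]
tcp_rot: [-1.987, -2.433, 0.001]
force: [1.3, 0.3, 0.8]
opening: 0.454
grip_force: 0.0
t: 14.98
position: [0.5961, -0.3318, 0.212]
tcp_rot: [-1.986, -2.433, -0.0]
force: [0.1, 0.2, 1.1]
opening: 0.452
grip_force: 0.0
t 14.97 pos [ 0.5961 -0.3318  0.212 ] F [0.1 0.2 1.1] shift [ 0.158  -0.0005  0.0121] spin 0.0043 open 0.452
disc n 1871 mean [ 0.5689 -0.1971] circle [ 0.5675 -0.186 ] slope [-0.     0.003] above top 0.0031 riser top 0.0288
```

View pics/f.png

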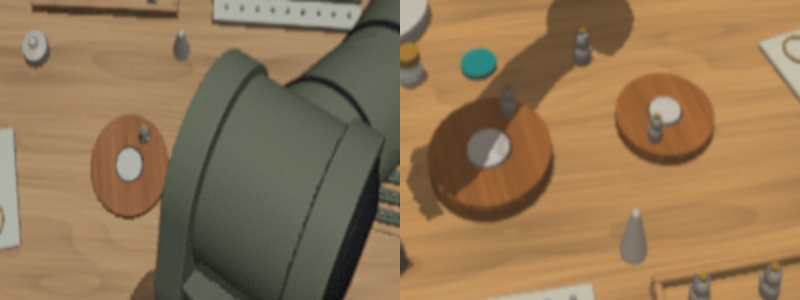

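Both discs are seated, at (489,148) and (665,110) in the right half, and all the figurines are still standing.

```bash
python3 -c "
from rig import bot
print(bot.sign_off())"
```

```text
the job is handed in; nothing more can be done
None
```

Both marble discs were pushed into their recesses and measured flat, about 3 mm above each riser top; the figurines are standing, and I handed the job in at about 15 s of the 45 s allowed.

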